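# Clamp the tube rack on the shaker platform

### The job

Secure the tube rack on the shaker platform: lift the clamp's release bar and hold it up while you slide the clamp towards the rack, so that its sprung pressure bar pushes the rack squarely home against the fence at the far end. Then let the release bar down and ease the clamp along until the catch drops fully into the nearest notch, with the spring pressed in but not to its stop, so that the clamp holds the rack tight by itself. Push gently, do not tip the rack, and leave the loose things around the shaker alone.

Things in the scene. Friction and masses are not known exactly. Their poses are not given: they have to be found in the camera images.
- shaker: orbital shaker, white housing under a slotted aluminium platform 370 x 306 mm, its top 100 mm above the bench; bolted down. Origin on the bench under its middle; x points along the slot from the clamp (near end, robot's side) to the fence, z up. The clamp slides along +x.
- bar_grip (a point): middle of the clamp's release bar: a black bar 100 mm long across the slot (y), 14 mm thick (x), 18 mm high, on two posts. Take it from above across its 14 mm; below it are free 17 mm, then the aluminium tower. Lies 185 mm over the bench when the bar is down. Axes as the shaker's.
- bar (a joint): lift of the release bar: 0 = down, catch fully in a notch; 14 mm = its upper stop; above 7 mm the catch is clear of the notched strip; about 6 mm = catch resting on the flat between two notches. A spring and its weight pull it down with 9 N at the bottom and 12 N at the top. It may start in a notch or on a flat.
- carriage (a joint): travel of the clamp along the shaker's x, 0 to 145 mm; about 4 N of sliding friction. It slides only with the catch clear or on a flat. Notches in the strip in the slot lie 16 mm apart, 5.5 mm wide, 10.5 mm flats between; catch 4 mm thick. The strip is bolted in long holes: where its notches lie differs each time by up to a pitch and must be felt for.
- pressure_bar (a joint): how far the clamp's sprung pressure bar is pressed back towards the release bar: 0 = free, 30 mm = stop. It yields at 3 N and takes 0.13 N more per mm (6.9 N at the stop). Sliding the rack over the platform takes 1 to 2.5 N, so the spring hardly gives until the rack meets the fence.
- pressure_face (a point): middle of the rubber face of the pressure bar (226 mm wide, 30 mm high), 80 mm ahead of the release bar along x while the spring is free, 136 mm over the bench. It presses on the rack's long side.
- fence_face (a point): middle of the rubber face of the fence at the far end of the platform, 135 mm from the shaker's origin along x, 135 mm over the bench, 244 mm wide; it looks towards the clamp.
- fence: the fixed fence: upright aluminium bar with a rubber face across the far end of the platform, top 154 mm over the bench. Its origin is the shaker's.
- rack: red tube rack with white-capped tubes, 114 mm deep (x, touching faces 57 mm from the middle), 265 mm wide (y), 68 mm high, caps to 82 mm; about 0.25 kg. Stands loose on the platform between clamp and fence, a little askew, 15 to 40 mm short of the fence. Origin under its middle; home, its x lies along the shaker's x.
- timer: small white timer, 62 x 66 x 17 mm, on the bench to the left of the shaker; leave alone. Origin under its middle.
- tape_roll: roll of masking tape lying flat on the bench to the right, 96 mm across, 25 mm high; leave alone. Origin under its middle.
- forceps: steel forceps, 128 mm long, lying on the bench close to the right of the shaker; leave alone. Origin under their middle.

How it is judged:
By the outcome, as a careful person would: the job done as asked, in the order asked, and still so for the second after the job is handed in, with the robot touching nothing.
It also fails if it takes over 67 s, if anything falls off the work surface, if the arm or the gripper's body presses on something with over 40 N, if the wrist force passes 120 N, or if a joint passes its speed limit or range.

### The arm

A 7-joint arm with a two-finger parallel gripper is mounted at the origin on a cart in front of the work surface, level with it; the furniture and walls round the work are solid. World frame = base frame: x ahead of the robot, y to its left, z up, the work surface at z = 0. Lengths are in mm, angles in rad, forces in N, time in s.
With the tool pointing down it reaches from about 400 to 875 mm from the base axis. Payload 4.4 kg.
Tool frame: the origin (TCP) lies midway between the tips of the shut fingers; the grasp point (between the pads) lies ctrl.grip_depth behind it (ctrl.grip_depth is the distance from the TCP to the grasp point, in mm); z points along the fingers, y is the line along which they close (so a half turn about z gives the same grasp; the last joint's range is limited). The gripper opens to 85 mm and grips with 20 to 120 N. Pads are 22 mm wide; open, the fingers measure 114 mm over their backs; the gripper's body (76 mm by 85 mm) begins 54 mm behind the grasp point. The pads swing forward as they close: fully open they stand 13 mm farther back than shut.
Start: joints at [1.269, 0.628, 0.038, 1.517, -0.027, 0.996, -0.02], TCP at [151.881, -632.021, 231.313] pointing down, gripper open.
Joint ranges: [-3.06, 3.06], [-0.37, 2.12], [-1.25, 1.32], [0.18, 2.47], [-1.1, 4.24], [0.23, 1.98], [-2.94, 2.94]. Speed limits (rad/s): [2.57, 2.57, 3.14, 3.14, 3.14, 3.14, 3.14].

### API

Orientations are given as [roll, pitch, yaw] about the fixed x, y, z axes, in that order (R = Rz(yaw) Ry(pitch) Rx(roll)).
In Python, from cell import ctrl gives the robot as it stands.
- The arm moves only by the tool carry_out, never from a script. Its argument "deltas" is one flat list of numbers, 7 for each row, row after row: the turn, a rotation vector about the tool's x, y, z in degrees, then the shift along the tool's x, y, z in m, then the closure, from -1 (fully open) to 1 (shut). In form: [wx, wy, wz, dx, dy, dz, claw, wx, wy, wz, dx, dy, dz, claw, ...]. A call has 1 to 12 rows; each row shifts and turns the commanded pose from where the row before left it, along the tool's axes as they then stand; what a row does not reach is not made up. A row lasts 1/8 s, in which the tool goes at most 62.5 mm and 10.7 degrees, less where a joint would pass 70% of its speed; a pose out of reach is approached as far as the arm can. A call with a gripper value outside its range is refused whole. The fingers move at their own pace and stop on an object; the grip force is fixed at half the most. Time passes only in rows, so rows that do not move let the fingers close. It gives the time, the measured TCP pose, the force, the opening and the grip force at its end, in the units of the state.
- ctrl.read_state(): the state, without advancing time (a new reading comes with each control period).
- ctrl.get_image(name): name is "scene" or "top"; returns the picture (384x512x3 uint8, red, green, blue); there is no depth.
- ctrl.calibration(name): a dict with "mtx" (3x3 intrinsics, pixels), "R" (3x3) and "t" (3): a world point X has camera coordinates R X + t. Camera axes: x right, y down, z forward; pixel columns grow to the right and rows downward; lengths in mm; the calibration is good to about 2 mm. A picture is of the moment at which its call begins. calibration takes no time and is no camera call.
- ctrl.finish_job(): hands the job in; it is judged then, once.
The state is a dict: "clock": time; "qpos": joint angles; "qd": joint speeds; "tau": joint torques, N m; "eef_pos": TCP position; "tool_rot": TCP orientation; "force": force on the tool from outside, world axes, zero at the start; "torque": the same for the moment, N m; "width": finger opening in mm; "gripper_force": force on a finger pad.
Only numpy, scipy, OpenCV 4.12 (cv2) and the standard library are available. Lean on these libraries where they do the work, as an engineer would, in place of code of your own. Each camera call takes 0.05 s, during which the arm holds its last target. There are 200 camera calls.

## Working session

There is one attempt and no reset: what is moved stays moved. The work goes in short steps, Python scripts to look and compute and a tool call to move; the robot and the scene stay as the last step left them, time stands still between calls to the robot, and variables do not carry over. Pictures are saved under pics/ and viewed, at most 10 in all, crops included, and the job is handed in when it is done.

Besides the shell and the picture viewer there is one more tool, called after ">>>" as name(argument=value, ...) on one line, values as JSON. carry_out: Moves the arm, as the interface text tells. Its arguments: {"type":"object","properties":{"deltas":{"type":"array"}},"required":["deltas"]}

```bash
mkdir -p pics
python3 - <<'E'
from cell import ctrl
import cv2,numpy as np
for n in("scene","top"):
    im=ctrl.get_image(n); cv2.imwrite(f"pics/{n}0.png",cv2.resize(im[:,:,::-1],(800,600)))
    cv2.imwrite(f"raw_{n}.png",im[:,:,::-1])
    c=ctrl.calibration(n); print(n,c["mtx"],c["R"],c["t"],-np.array(c["R"]).T@c["t"])
print(ctrl.read_state(),ctrl.grip_depth)
E
```

```text
scene [[403.70004161   0.         245.33091733]
 [  0.         403.70004161 194.1155071 ]
 [  0.           0.           1.        ]] [[-0.6659446  -0.74597573 -0.00616428]
 [-0.54864801  0.49535239 -0.67350678]
 [ 0.5054732  -0.44513618 -0.73915534]] [ 373.61217     467.19748761 1160.61495933] [ -81.52778784  563.90993103 1174.83847371]
top [[454.83587454   0.         253.49347229]
 [  0.         454.83587454 192.74205805]
 [  0.           0.           1.        ]] [[ 0.00604458 -0.99998092 -0.00127378]
 [-0.99177137 -0.00583205 -0.12788881]
 [ 0.12787894  0.00203634 -0.99178769]] [ -50.76671983  628.52144216 1406.87289007] [ 443.74702282  -49.96504814 1475.6354108 ]
{'clock': 0.1, 'qpos': array([ 1.26920477,  0.6292483 ,  0.03842121,  1.51823589, -0.02698699,
        0.99628838, -0.01997848]), 'qd': array([-0.00015843, -0.00048096, -0.00066394, -0.00142833, -0.00165007,
        0.00127179,  0.00054075]), 'tau': array([ 3.57340003e-03, -5.64538336e+01,  1.23066980e+00, -1.93973386e+01,
        1.13029405e-02,  5.45362593e-03,  2.55761385e-06]), 'eef_pos': array([ 151.7629285 , -631.48139349,  230.49433146]), 'tool_rot': array([-3.13992999e+00,  1.26268053e-05,  2.35839939e-01]), 'force': array([ 0.28865756, -0.08607505,  0.02669683]), 'torque': array([-0.03863616, -0.01492841, -0.0014544 ]), 'gripper_force': 0.0, 'width': 85.39304898051559} 18.700000000000003
```

View pics/scene0.png

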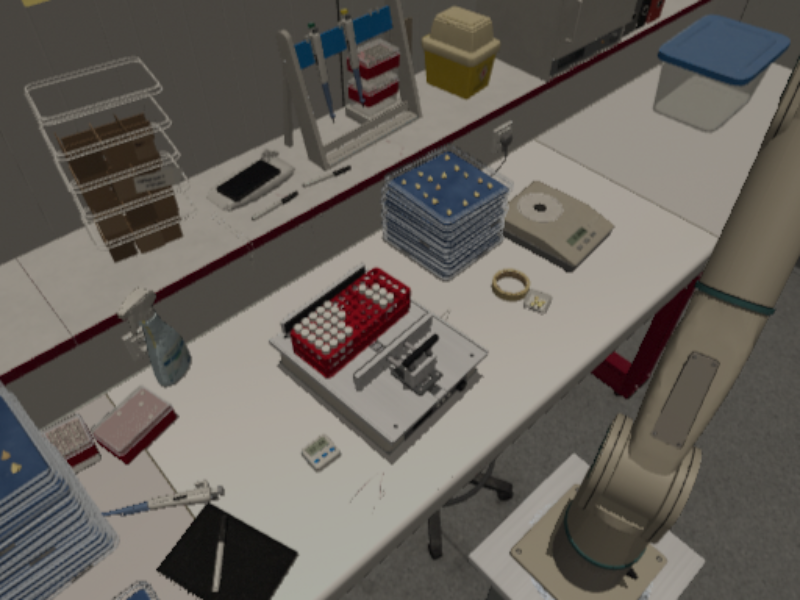

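View pics/top0.png

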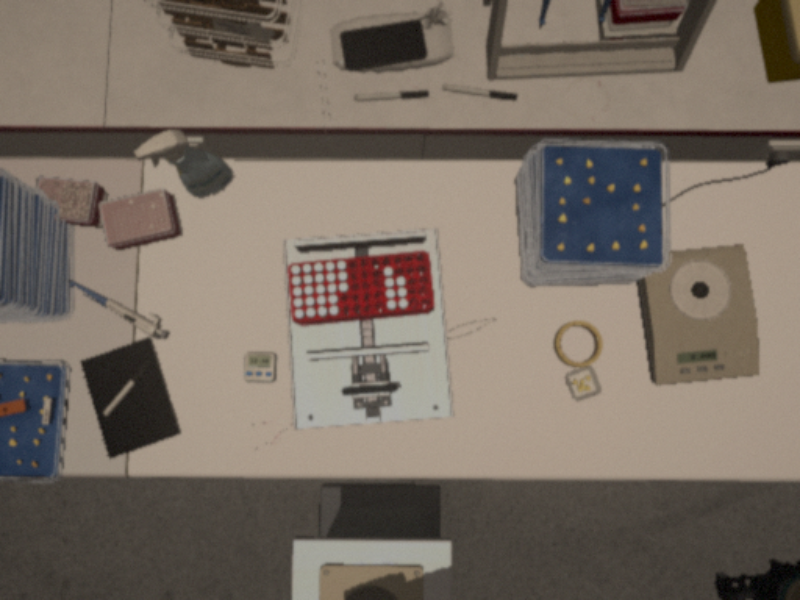

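The scene view shows the release bar at about (421,352) and the fence at (325,300). In the top view the bar is at (371,388), the fence at (361,243), the platform corners at (285,240), (437,229), (452,415) and (296,428), and the rack is slightly askew. Next I measure the bar across both views.

```bash
cat > h.py <<'E'
from cell import ctrl
import cv2,numpy as np
def ray(n,p):
    c=ctrl.calibration(n);R=np.array(c["R"]);t=np.array(c["t"])
    d=R.T@np.linalg.solve(c["mtx"],[p[0],p[1],1.]);return -R.T@t,d/np.linalg.norm(d)
def plane(n,p,z):
    o,d=ray(n,p);return o+d*(z-o[2])/d[2]
def tri(a,b):
    (o1,d1),(o2,d2)=ray("top",a),ray("scene",b)
    s=np.linalg.lstsq(np.c_[d1,-d2],o2-o1,rcond=None)[0]
    p,q=o1+d1*s[0],o2+d2*s[1];return (p+q)/2,np.linalg.norm(p-q)
def blob(im,roi,th):
    x0,y0,x1,y1=roi;g=im[y0:y1,x0:x1].max(2)
    n,l,s,c=cv2.connectedComponentsWithStats((g<th).astype(np.uint8))
    return [(s[i],c[i]+[x0,y0],cv2.minAreaRect(np.argwhere(l==i)[:,::-1].astype(np.float32)+[np.float32(x0),np.float32(y0)])) for i in range(1,n) if s[i,4]>25]
E
python3 - <<'E'
from h import *
T=cv2.imread("raw_top.png");S=cv2.imread("raw_scene.png")
for th in(45,60):
  print(th)
  for b in blob(T,(205,235,270,265),th):print("T",b)
  for b in blob(T,(180,145,285,170),th):print("Tf",b)
  for b in blob(S,(245,205,290,245),th):print("S",b)
def q(n,c):return plane(n,np.array(c)/1.5625,100)
for c in[(285,240),(437,229),(452,415),(296,428)]:print(q("top",c).round(1))
a=cv2.resize(T[135:285,175:300],None,fx=4,fy=4,interpolation=2);b=cv2.resize(S[160:300,165:320],None,fx=4,fy=4,interpolation=2)
cv2.imwrite("pics/ct.png",a);cv2.imwrite("pics/cs.png",b)
E
```

```text
45
S (array([ 12,   9,  23,  23, 139], dtype=int32), array([268.17266187, 225.05035971]), ((269.5235595703125, 225.694091796875), (7.809496879577637, 28.309425354003906), 49.398704528808594))
S (array([ 7, 31,  7,  7, 28], dtype=int32), array([255.28571429, 238.57142857]), ((255.00003051757812, 238.50003051757812), (7.77817440032959, 3.535533905029297), 45.0))
60
T (array([15, 11, 34,  6, 81], dtype=int32), array([237.44444444, 248.60493827]), ((236.4949188232422, 248.4289093017578), (3.0636229515075684, 33.129878997802734), 85.91438293457031))
Tf (array([ 12,   8,  79,   7, 151], dtype=int32), array([231.27152318, 156.19205298]), ((231.06959533691406, 156.93930053710938), (3.656648874282837, 78.23011779785156), 85.76361083984375))
S (array([  6,   9,  29,  31, 222], dtype=int32), array([264.86486486, 229.05855856]), ((266.7500305175781, 228.25003051757812), (9.899494171142578, 37.476661682128906), 45.0))
[741.6 172.9 100. ]
[ 765.5 -127.2  100. ]
[ 402.3 -155.4  100. ]
[376.  142.4 100. ]
```

View pics/ct.png

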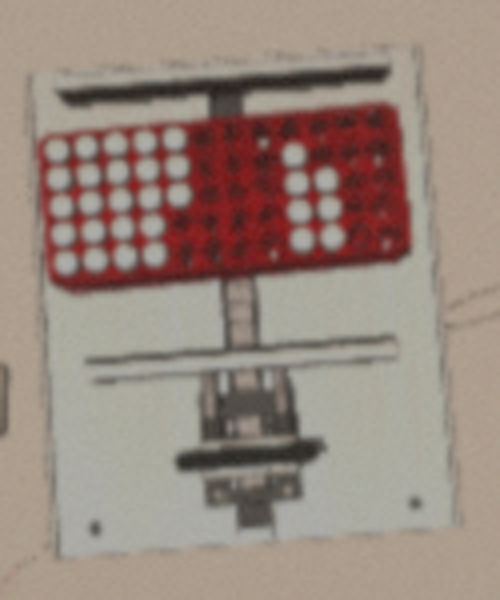

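View pics/cs.png

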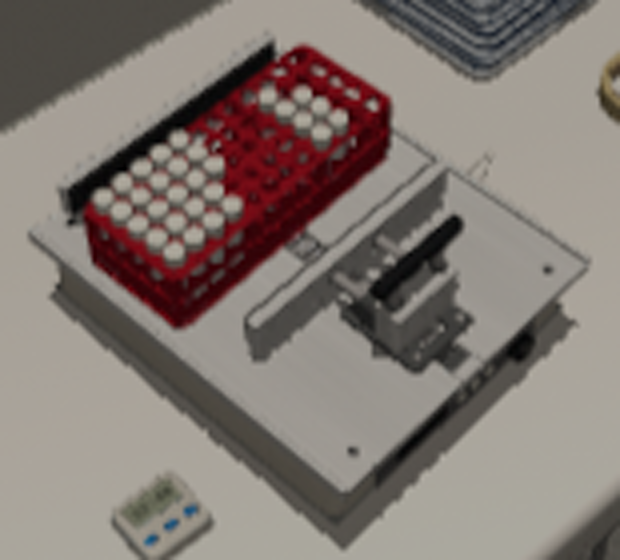

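The crops show the bar ends at (178,460) and (325,447) in the top crop, and at (380,290) and (457,225) in the scene crop. I triangulate these and plan the approach.

Run:
```python
from h import *
from scipy.spatial.transform import Rotation as Ro
f=lambda c,o:(np.array(c)+.5)/4-.5+np.array(o)
t=lambda c:f(c,(175,135)); s=lambda c:f(c,(165,160))
L=tri(t((178,460)),s((380,290)));R=tri(t((325,447)),s((457,225)))
M=tri(t((251.5,453.5)),s((418.5,257.5)))
print(L,R,M)
T=cv2.imread("raw_top.png");S=cv2.imread("raw_scene.png")
b=blob(T,(205,235,270,265),60)[0][2][0]
print("mask",b, plane("top",b,190),plane("top",t((251.5,453.5)),190),plane("scene",s((418.5,257.5)),190))
print("fence",plane("top",blob(T,(180,145,285,170),60)[0][2][0],145))
fl,fr=plane("top",t((60,97)),150),plane("top",t((388,74)),150);print(fl,fr,np.arctan2(fl[0]-fr[0],fl[1]-fr[1]))
# rack, red mask hull
hsv=cv2.cvtColor(T,cv2.COLOR_BGR2HSV);m=((hsv[...,1]>120)&((hsv[...,0]<12)|(hsv[...,0]>168))).astype(np.uint8)*255
m[:150]=0;m[210:]=0;m[:,:180]=0;m[:,285:]=0
r=cv2.minAreaRect(np.argwhere(m)[:,::-1].astype(np.float32));print(r,[plane("top",p,165).round(1) for p in cv2.boxPoints(r)])
st=ctrl.read_state();print(Ro.from_euler("xyz",st["tool_rot"]).as_matrix().round(3))
```

```text
(array([446.20167673,  46.17853654, 193.73279755]), np.float64(4.949590886640941)) (array([458.56119792, -54.39621761, 177.09362426]), np.float64(1.781933119173671)) (array([452.52627136,  -3.56194809, 184.63689477]), np.float64(1.1103040111101237))
mask (236.4949188232422, 248.4289093017578) [451.69470235  -0.58331321 190.        ] [452.90636539  -3.39088706 190.        ] [449.20913911  -0.84197094 190.        ]
fence [722.50378955  20.2436438  145.        ]
[714.89449082 142.90853988 150.        ] [ 733.69883079 -100.40981451  150.        ] -0.07712955489780653
((230.4329071044922, 183.89634704589844), (40.08665084838867, 90.33299255371094), 83.6598129272461) [array([681.7, 158.4, 165. ]), array([ 712.9, -104.2,  165. ]), array([ 595.3, -117.1,  165. ]), array([564.8, 142.6, 165. ])]
[[ 0.972  0.234 -0.   ]
 [ 0.234 -0.972  0.002]
 [-0.    -0.002 -1.   ]]
```

>>> carry_out(deltas=[0, 0, -8.1, 0, 0, 0, -1, 0, 0, -8.1, 0, 0, 0, -1, 0, 0, -8.1, 0, 0, 0, -1, 0, 0, -8.1, 0, 0, 0, -1, 0, 0, -8.1, 0, 0, 0, -1, 0, 0, -8.1, 0, 0, 0, -1, 0, 0, -8.1, 0, 0, 0, -1, 0, 0, -8.1, 0, 0, 0, -1, 0, 0, -8.1, 0, 0, 0, -1, 0, 0, -8.1, 0, 0, 0, -1])

```text
clock: 1.35
eef_pos: [151.7, -631.7, 230.7]
tool_rot: [-3.141, -0.001, 1.654]
force: [0.1, 0.4, 0.2]
width: 85.1
gripper_force: 0.0
```

>>> carry_out(deltas=[0, 0, 0, 0, 0.03, 0, -0.2, 0, 0, 0, 0, 0.05, 0, -0.2, 0, 0, 0, 0, 0.05, 0, -0.2, 0, 0, 0, 0, 0.05, 0, -0.2, 0, 0, 0, 0.02, 0.05, 0, -0.2, 0, 0, 0, 0.04, 0.05, 0, -0.2, 0, 0, 0, 0.05, 0.04, 0, -0.2, 0, 0, 0, 0.05, 0.02, 0, -0.2, 0, 0, 0, 0.05, 0, 0, -0.2, 0, 0, 0, 0.04, 0, 0, -0.2])

```text
clock: 2.6
eef_pos: [469.1, -355.6, 230.9]
tool_rot: [-3.141, -0.001, 1.651]
force: [0.2, -0.1, 0.8]
width: 51.3
gripper_force: 0.0
```

>>> carry_out(deltas=[0, 0, 0, 0.05, 0, 0, -0.2, 0, 0, 0, 0.05, 0, 0, -0.2, 0, 0, 0, 0.05, 0, 0, -0.2, 0, 0, 0, 0.05, 0, 0, -0.2, 0, 0, 0, 0.05, 0, 0, -0.2, 0, 0, 0, 0.05, 0.005, 0, -0.2, 0, 0, 0, 0.03, 0.005, 0, -0.2, 0, 0, 0, 0.02, 0.001, 0, -0.2, 0, 0, 0, 0.004, 0, 0, -0.2, 0, 0, 0, 0, 0, 0, -0.2])

```text
clock: 3.85
eef_pos: [452.2, -5.3, 231.2]
tool_rot: [-3.141, 0.0, 1.649]
force: [-0.3, -0.4, -0.5]
width: 51.1
gripper_force: 0.0
```

Run:
```python
from h import *
st=ctrl.read_state();print(st["eef_pos"],st["tool_rot"],st["qpos"])
a=ctrl.get_image("scene")[150:290,190:340,::-1];b=ctrl.get_image("top")[190:290,180:300,::-1]
a=cv2.resize(a,(500,467),interpolation=2);b=cv2.resize(b,(300,250),interpolation=2)
o=np.zeros((467,800,3),np.uint8);o[:,:500]=a;o[:250,500:]=b;cv2.imwrite("pics/g1.png",o)
```

```text
[452.17217737  -5.27202685 231.17725225] [-3.14112476e+00  4.70652576e-04  1.64914838e+00] [ 0.25349091  0.37179717 -0.40699039  2.03617091  0.20808377  0.77295857
 -0.2001275 ]
```

View pics/g1.png

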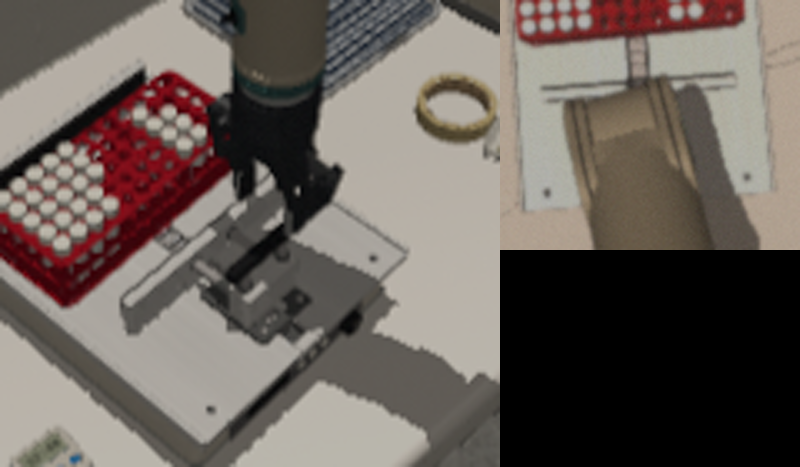

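The fingers straddle the bar in x, with the scene crop showing the bar at (255,255) below them. I descend.

>>> carry_out(deltas=[0, 0, 0, 0.003, 0, 0.015, -0.2, 0, 0, 0, 0, 0, 0.015, -0.2, 0, 0, 0, 0, 0, 0.015, -0.2, 0, 0, 0, 0, 0, 0.012, -0.2, 0, 0, 0, 0, 0, 0.006, -0.2, 0, 0, 0, 0, 0, 0, -0.2, 0, 0, 0, 0, 0, 0, -0.2])

```text
clock: 4.82
eef_pos: [452.4, -1.6, 168.7]
tool_rot: [3.141, 0.0, 1.649]
force: [-0.0, -0.9, 0.0]
width: 50.9
gripper_force: 0.0
```

>>> carry_out(deltas=[0, 0, 0, 0, 0, 0, 0.2, 0, 0, 0, 0, 0, 0, 0.4])

```text
clock: 5.08
eef_pos: [452.3, -1.6, 168.6]
tool_rot: [3.141, 0.0, 1.649]
force: [-0.5, 0.5, 0.1]
width: 25.8
gripper_force: 0.0
```

>>> carry_out(deltas=[0, 0, 0, 0, 0, 0, 0.5, 0, 0, 0, 0, 0, 0, 0.5])

```text
clock: 5.32
eef_pos: [452.2, -1.6, 168.4]
tool_rot: [3.141, 0.0, 1.649]
force: [-0.5, -0.0, -0.3]
width: 21.5
gripper_force: 0.0
```

>>> carry_out(deltas=[0, 0, 0, 0, 0, 0, 0.58, 0, 0, 0, 0, 0, 0, 0.58])

```text
clock: 5.58
eef_pos: [451.4, -1.7, 168.2]
tool_rot: [-3.14, 0.0, 1.649]
force: [-2.0, 0.2, 1.6]
width: 18.2
gripper_force: 1.2
```

The near pad touches first, so I shift 2 mm back and close.

>>> carry_out(deltas=[0, 0, 0, 0, -0.002, 0, 0.55, 0, 0, 0, 0, 0, 0, 0.62, 0, 0, 0, 0, 0, 0, 0.66])

```text
clock: 5.95
eef_pos: [449.6, -1.8, 168.3]
tool_rot: [-3.141, 0.0, 1.649]
force: [-1.6, 0.5, 0.6]
width: 14.3
gripper_force: 0.9
```

>>> carry_out(deltas=[0, 0, 0, 0, 0, 0, 0.8, 0, 0, 0, 0, 0, 0, 1, 0, 0, 0, 0, 0, 0, 1])

```text
clock: 6.32
eef_pos: [449.5, -1.9, 168.3]
tool_rot: [-3.14, 0.0, 1.65]
force: [-4.7, -0.1, 6.4]
width: 12.8
gripper_force: 58.7
```

>>> carry_out(deltas=[0, 0, 0, 0, 0, -0.002, 1, 0, 0, 0, 0, 0, -0.002, 1, 0, 0, 0, 0, 0, 0, 1])

```text
clock: 6.7
eef_pos: [449.4, -1.9, 171.8]
tool_rot: [-3.14, -0.0, 1.649]
force: [-2.0, 0.2, -11.8]
width: 13.2
gripper_force: 58.4
```

>>> carry_out(deltas=[0, 0, 0, 0, 0, -0.002, 1, 0, 0, 0, 0, 0, -0.002, 1, 0, 0, 0, 0, 0, -0.002, 1, 0, 0, 0, 0, 0, 0, 1])

```text
clock: 7.2
eef_pos: [449.0, -1.9, 176.3]
tool_rot: [-3.139, -0.001, 1.65]
force: [1.2, -0.2, -33.2]
width: 12.9
gripper_force: 60.9
```

>>> carry_out(deltas=[0, 0, 0, 0, 0, 0.002, 1, 0, 0, 0, 0, 0, 0.001, 1, 0, 0, 0, 0, 0, 0, 1, 0, 0, 0, 0, 0, 0, 1])

```text
clock: 7.7
eef_pos: [449.8, -1.9, 175.5]
tool_rot: [-3.141, 0.0, 1.649]
force: [-4.7, -0.1, -11.5]
width: 13.1
gripper_force: 64.0
```

Run:
```python
from h import *
a=ctrl.get_image("scene")[170:270,210:310,::-1]
cv2.imwrite("pics/g2.png",cv2.resize(a,(600,600),interpolation=2));print(ctrl.read_state()["force"])
```

```text
[ -3.96722339  -0.57443988 -11.16627878]
```

View pics/g2.png

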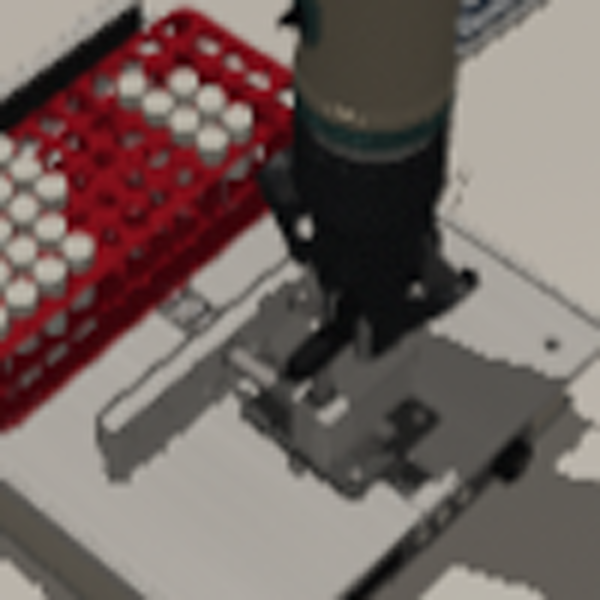

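The fingers hold the bar raised at about (315,355) and the tower is free below. The bar had started on a flat and is now about 12 mm up. I slide the clamp.

>>> carry_out(deltas=[0, 0, 0, 0, 0, 0.001, 1, 0, 0, 0, 0, 0.001, 0, 1, 0, 0, 0, 0, 0.002, 0, 1, 0, 0, 0, 0, 0.003, 0, 1, 0, 0, 0, 0, 0.004, 0, 1])

```text
clock: 8.38
eef_pos: [460.3, -1.0, 174.3]
tool_rot: [-3.142, -0.0, 1.649]
force: [-3.8, 0.3, -11.3]
width: 13.1
gripper_force: 64.1
```

>>> carry_out(deltas=[0, 0, 0, 0, 0.004, 0, 1, 0, 0, 0, 0, 0.004, 0, 1, 0, 0, 0, 0, 0.004, 0, 1, 0, 0, 0, 0, 0.004, 0, 1, 0, 0, 0, 0, 0.004, 0, 1, 0, 0, 0, 0, 0.004, 0, 1, 0, 0, 0, 0, 0.002, 0, 1])

```text
clock: 9.25
eef_pos: [486.3, 1.2, 174.3]
tool_rot: [3.141, -0.0, 1.65]
force: [-3.5, 1.2, -10.7]
width: 13.1
gripper_force: 64.1
```

>>> carry_out(deltas=[0, 0, 0, 0, 0.003, 0, 1, 0, 0, 0, 0, 0.003, 0, 1, 0, 0, 0, 0, 0.003, 0, 1, 0, 0, 0, 0, 0.003, 0, 1, 0, 0, 0, 0, 0.003, 0, 1])

```text
clock: 9.88
eef_pos: [501.1, 2.4, 174.3]
tool_rot: [-3.142, -0.0, 1.65]
force: [-5.1, 1.1, -11.0]
width: 13.0
gripper_force: 64.1
```

>>> carry_out(deltas=[0, 0, 0, 0, 0.002, 0, 1, 0, 0, 0, 0, 0.002, 0, 1, 0, 0, 0, 0, 0.002, 0, 1, 0, 0, 0, 0, 0.002, 0, 1, 0, 0, 0, 0, 0.002, 0, 1])

```text
clock: 10.5
eef_pos: [509.6, 3.1, 173.9]
tool_rot: [-3.139, -0.0, 1.65]
force: [-7.4, 1.0, -11.8]
width: 13.3
gripper_force: 64.2
```

Run:
```python
from h import *
im=ctrl.get_image("top")
cv2.imwrite("pics/t3.png",cv2.resize(im[135:285,175:300,::-1],None,fx=4,fy=4,interpolation=2));print(ctrl.read_state()["force"])
```

```text
[ -6.24161009   1.91633514 -11.08173906]
```

View pics/t3.png

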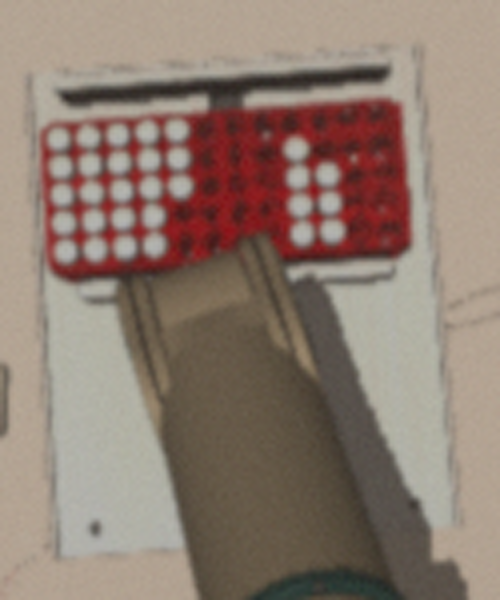

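The rack is now almost square, with its far edge at rows 118 (left) and 100 (right) and the fence rubber at 97 and 74, so about 20 mm remains. I keep pushing slowly and track the rack's position with the cap centroids.

```bash
cat > tr.py <<'E'
from h import *
# rack position from the red/white far edge in image strips; top camera
im=ctrl.get_image("top");hsv=cv2.cvtColor(im,cv2.COLOR_RGB2HSV)
m=((hsv[...,1]>120)&((hsv[...,0]<12)|(hsv[...,0]>168))).astype(np.uint8)
r=im[...,0].astype(float)-im[...,1]
def edge(c0,c1):   # sub-pixel far edge of the red region
    out=[]
    for c in range(c0,c1):
        col=r[145:185,c]; i=np.argmax(col>45)
        out.append((c,145+i-1+(45-col[i-1])/(col[i]-col[i-1])))
    k=np.polyfit(*np.array(out).T,1);c=(c0+c1)/2;return plane("top",(c,np.polyval(k,c)),165)
a,b=edge(190,222),edge(245,272);d=a-b;s=ctrl.read_state()
u=np.array([.997,.078])
print("far L,R along x:",round(float(a[:2]@u),1),round(float(b[:2]@u),1),"bar",round(float(s["eef_pos"][:2]@u),1),"F",s["force"].round(1),"t",s["clock"])
E
python3 tr.py
```

```text
far L,R along x: nan 702.4 bar 508.7 F [ -5.8   0.7 -11.5] t 10.6tr.py:10: RuntimeWarning: divide by zero encountered in scalar divide
  out.append((c,145+i-1+(45-col[i-1])/(col[i]-col[i-1])))
```

>>> carry_out(deltas=[0, 0, 0, 0, 0.002, 0, 1, 0, 0, 0, 0, 0.002, 0, 1, 0, 0, 0, 0, 0.002, 0, 1, 0, 0, 0, 0, 0.002, 0, 1, 0, 0, 0, 0, 0.002, 0, 1])

```text
clock: 11.22
eef_pos: [519.5, 3.9, 173.9]
tool_rot: [-3.139, -0.0, 1.65]
force: [-7.6, 1.9, -10.4]
width: 12.8
gripper_force: 64.2
```

```bash
python3 tr.py
```

```text
far L,R along x: nan 713.3 bar 518.7 F [ -5.8   0.8 -11.2] t 11.275tr.py:10: RuntimeWarning: divide by zero encountered in scalar divide
  out.append((c,145+i-1+(45-col[i-1])/(col[i]-col[i-1])))
```

>>> carry_out(deltas=[0, 0, 0, 0, 0.002, 0, 1, 0, 0, 0, 0, 0.002, 0, 1, 0, 0, 0, 0, 0.002, 0, 1])

```text
clock: 11.65
eef_pos: [525.5, 4.4, 173.9]
tool_rot: [-3.139, -0.0, 1.65]
force: [-6.9, 2.3, -11.1]
width: 13.2
gripper_force: 64.2
```

```bash
python3 tr.py
```

```text
far L,R along x: 715.8 719.3 bar 524.7 F [ -6.2   2.3 -10.7] t 11.7
```

>>> carry_out(deltas=[0, 0, 0, 0, 0.002, 0, 1, 0, 0, 0, 0, 0.002, 0, 1])

```text
clock: 11.95
eef_pos: [529.4, 4.7, 173.8]
tool_rot: [-3.138, -0.0, 1.65]
force: [-6.5, 2.8, -10.7]
width: 12.8
gripper_force: 64.2
```

```bash
python3 tr.py 2>/dev/null
```

```text
far L,R along x: 712.7 722.7 bar 528.6 F [ -6.4   1.6 -11.4] t 12.0
```

>>> carry_out(deltas=[0, 0, 0, 0, 0.002, 0, 1, 0, 0, 0, 0, 0.002, 0, 1])

```text
clock: 12.25
eef_pos: [533.2, 5.0, 173.8]
tool_rot: [-3.138, -0.0, 1.65]
force: [-7.2, 1.8, -11.2]
width: 13.0
gripper_force: 64.2
```

```bash
python3 tr.py 2>/dev/null
```

```text
far L,R along x: nan 724.6 bar 532.3 F [-6.9  1.9 -9.7] t 12.3
```

>>> carry_out(deltas=[0, 0, 0, 0, 0.002, 0, 1, 0, 0, 0, 0, 0.002, 0, 1])

```text
clock: 12.55
eef_pos: [536.8, 5.3, 173.6]
tool_rot: [-3.137, -0.0, 1.65]
force: [-8.0, 1.9, -11.0]
width: 12.9
gripper_force: 64.2
```

```bash
python3 tr.py 2>/dev/null
```

```text
far L,R along x: 716.9 724.7 bar 535.9 F [ -7.8   1.9 -10.7] t 12.6
```

Run:
```python
from h import *
im=ctrl.get_image("top")
cv2.imwrite("pics/t4.png",cv2.resize(im[145:215,178:298,::-1],None,fx=6,fy=6,interpolation=2))
```

```text
(no output)
```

View pics/t4.png

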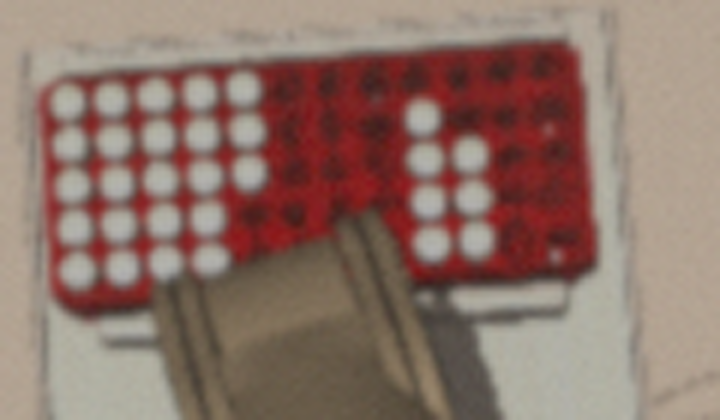

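The rack's far edge is parallel to the fence and covers the rubber (slope 0.072 against 0.070), so it is home with about 6 mm of spring compression. I let the bar down.

>>> carry_out(deltas=[0, 0, 0, 0, 0, 0.002, 1, 0, 0, 0, 0, 0, 0.002, 1, 0, 0, 0, 0, 0, 0.001, 1, 0, 0, 0, 0, 0, 0, 1])

```text
clock: 13.15
eef_pos: [537.1, 5.4, 168.8]
tool_rot: [-3.138, -0.0, 1.65]
force: [-7.6, 1.4, -10.4]
width: 13.1
gripper_force: 64.3
```

>>> carry_out(deltas=[0, 0, 0, 0, 0, 0.001, 1, 0, 0, 0, 0, 0, 0, 1])

```text
clock: 13.4
eef_pos: [537.2, 5.4, 168.6]
tool_rot: [-3.138, 0.0, 1.65]
force: [-9.8, 1.4, -4.6]
width: 13.3
gripper_force: 65.3
```

It rests on a flat. I add a little downward bias and ease forward.

>>> carry_out(deltas=[0, 0, 0, 0, 0, 0.0005, 1, 0, 0, 0, 0, 0.001, 0, 1, 0, 0, 0, 0, 0.001, 0, 1])

```text
clock: 13.78
eef_pos: [537.4, 5.4, 168.5]
tool_rot: [-3.135, 0.001, 1.65]
force: [-15.5, 2.2, 4.4]
width: 13.0
gripper_force: 66.5
```

>>> carry_out(deltas=[0, 0, 0, 0, 0.001, 0, 1, 0, 0, 0, 0, 0.0005, 0, 1])

```text
clock: 14.02
eef_pos: [537.5, 5.4, 168.5]
tool_rot: [-3.132, 0.001, 1.65]
force: [-18.0, 0.9, 7.3]
width: 12.7
gripper_force: 66.8
```

>>> carry_out(deltas=[0, 0, 0, 0, 0.0005, 0, 1, 0, 0, 0, 0, 0.0005, 0, 1])

```text
clock: 14.28
eef_pos: [537.6, 5.4, 168.4]
tool_rot: [-3.131, 0.001, 1.65]
force: [-21.1, 1.1, 8.3]
width: 12.9
gripper_force: 67.1
```

>>> carry_out(deltas=[0, 0, 0, 0, 0, -0.0005, 1, 0, 0, 0, 0, 0, -0.0005, 1, 0, 0, 0, 0, 0, 0, 1])

```text
clock: 14.65
eef_pos: [540.6, 5.7, 168.6]
tool_rot: [-3.136, 0.0, 1.65]
force: [-10.5, 1.5, -5.1]
width: 13.1
gripper_force: 65.0
```

It was friction from pressing down. I continue with the bias relieved.

>>> carry_out(deltas=[0, 0, 0, 0, 0.0005, 0, 1, 0, 0, 0, 0, 0.0005, 0, 1, 0, 0, 0, 0, 0.0005, 0, 1])

```text
clock: 15.02
eef_pos: [540.8, 5.7, 168.6]
tool_rot: [-3.133, 0.001, 1.65]
force: [-14.7, 1.8, -1.7]
width: 13.5
gripper_force: 65.5
```

>>> carry_out(deltas=[0, 0, 0, 0, 0.0005, 0, 1, 0, 0, 0, 0, 0.0005, 0, 1, 0, 0, 0, 0, 0.0005, 0, 1])

```text
clock: 15.4
eef_pos: [542.1, 5.8, 168.6]
tool_rot: [-3.133, 0.001, 1.65]
force: [-14.8, 1.6, -1.8]
width: 12.9
gripper_force: 65.5
```

>>> carry_out(deltas=[0, 0, 0, 0, 0.0005, 0, 1, 0, 0, 0, 0, 0.0005, 0, 1, 0, 0, 0, 0, 0.0005, 0, 1])

```text
clock: 15.78
eef_pos: [543.5, 5.9, 168.6]
tool_rot: [-3.133, 0.001, 1.65]
force: [-15.0, 1.2, -1.1]
width: 12.9
gripper_force: 65.6
```

>>> carry_out(deltas=[0, 0, 0, 0, 0.0005, 0, 1, 0, 0, 0, 0, 0.0005, 0, 1, 0, 0, 0, 0, 0.0005, 0, 1])

```text
clock: 16.15
eef_pos: [545.1, 6.0, 168.6]
tool_rot: [-3.133, 0.001, 1.65]
force: [-14.6, 1.7, -1.8]
width: 13.2
gripper_force: 65.5
```

>>> carry_out(deltas=[0, 0, 0, 0, 0.0005, 0, 1, 0, 0, 0, 0, 0.0005, 0, 1])

```text
clock: 16.4
eef_pos: [546.6, 6.2, 168.5]
tool_rot: [-3.134, 0.0, 1.65]
force: [-12.6, 2.0, -3.6]
width: 13.5
gripper_force: 65.1
```

>>> carry_out(deltas=[0, 0, 0, 0, 0.0005, 0, 1, 0, 0, 0, 0, 0.0005, 0, 1])

```text
clock: 16.65
eef_pos: [547.8, 6.3, 168.4]
tool_rot: [-3.135, 0.0, 1.65]
force: [-8.8, 1.5, -9.7]
width: 13.2
gripper_force: 64.3
```

>>> carry_out(deltas=[0, 0, 0, 0, 0.0005, 0, 1, 0, 0, 0, 0, 0.0005, 0, 1])

```text
clock: 16.9
eef_pos: [549.4, 6.4, 168.0]
tool_rot: [-3.135, -0.0, 1.65]
force: [-10.4, 2.0, -9.7]
width: 13.0
gripper_force: 64.3
```

The z force shows the catch is over a notch, so I lower.

>>> carry_out(deltas=[0, 0, 0, 0, 0, 0.001, 1, 0, 0, 0, 0, 0, 0.001, 1, 0, 0, 0, 0, 0, 0, 1])

```text
clock: 17.27
eef_pos: [549.4, 6.4, 166.1]
tool_rot: [-3.136, -0.0, 1.65]
force: [-10.3, 1.4, -8.0]
width: 12.6
gripper_force: 64.5
```

>>> carry_out(deltas=[0, 0, 0, 0, 0, 0.001, 1, 0, 0, 0, 0, 0, 0.001, 1, 0, 0, 0, 0, 0, 0, 1])

```text
clock: 17.65
eef_pos: [549.4, 6.4, 164.3]
tool_rot: [-3.136, 0.0, 1.65]
force: [-10.4, 1.6, -7.6]
width: 13.1
gripper_force: 64.8
```

>>> carry_out(deltas=[0, 0, 0, 0, 0, 0.001, 1, 0, 0, 0, 0, 0, 0.0008, 1, 0, 0, 0, 0, 0, 0, 1])

```text
clock: 18.02
eef_pos: [549.4, 6.4, 162.6]
tool_rot: [-3.136, 0.0, 1.65]
force: [-10.9, 1.8, -6.3]
width: 12.9
gripper_force: 64.9
```

>>> carry_out(deltas=[0, 0, 0, 0, 0, 0.0005, 1, 0, 0, 0, 0, 0, 0, 1])

```text
clock: 18.27
eef_pos: [549.4, 6.4, 162.2]
tool_rot: [-3.136, 0.0, 1.65]
force: [-10.7, 1.7, -5.3]
width: 13.6
gripper_force: 65.0
```

>>> carry_out(deltas=[0, 0, 0, 0, -0.001, 0.0005, 1, 0, 0, 0, 0, -0.001, 0, 1, 0, 0, 0, 0, 0, 0, 1])

```text
clock: 18.65
eef_pos: [549.3, 6.4, 162.2]
tool_rot: [-3.14, -0.0, 1.65]
force: [-8.0, 2.0, -6.2]
width: 13.1
gripper_force: 64.8
```

>>> carry_out(deltas=[0, 0, 0, 0, 0, 0, 0.5, 0, 0, 0, 0, 0, 0, 0.3, 0, 0, 0, 0, 0, 0, 0.1, 0, 0, 0, 0, 0, 0, -0.1])

```text
clock: 19.15
eef_pos: [551.6, 6.0, 162.7]
tool_rot: [3.139, 0.0, 1.649]
force: [0.5, 0.7, -0.3]
width: 46.7
gripper_force: 0.0
```

>>> carry_out(deltas=[0, 0, 0, 0, 0, -0.01, -0.2, 0, 0, 0, 0, 0, -0.02, -0.2, 0, 0, 0, 0, 0, -0.03, -0.2, 0, 0, 0, 0, 0, -0.03, -0.2, 0, 0, 0, -0.05, 0, 0, -0.2, 0, 0, 0, -0.05, 0, 0, -0.2, 0, 0, 0, -0.05, 0, 0, -0.2, 0, 0, 0, -0.05, 0, 0, -0.2, 0, 0, 0, -0.05, 0, 0, -0.2, 0, 0, 0, -0.05, 0, 0, -0.2, 0, 0, 0, 0, 0, 0, -0.2])

```text
clock: 20.52
eef_pos: [572.6, -299.3, 252.0]
tool_rot: [-3.141, 0.003, 1.641]
force: [-0.7, -0.0, 0.5]
width: 51.2
gripper_force: 0.0
```

Run:
```python
from h import *
t=ctrl.get_image("top")[:,:,::-1];s=ctrl.get_image("scene")[:,:,::-1]
a=cv2.resize(t[145:285,180:300],None,fx=3.3,fy=3.3,interpolation=2);b=cv2.resize(s[150:290,165:285],None,fx=3.3,fy=3.3,interpolation=2)
print(a.shape);cv2.imwrite("pics/f.png",np.hstack([a,b]))
```

```text
(462, 396, 3)
```

View pics/f.png

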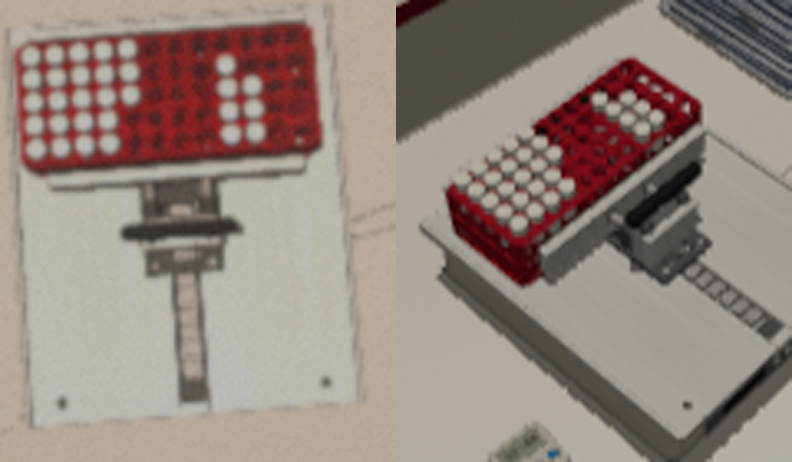

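The rack is square at the fence and the pressure bar is flat against it. The release bar is at top crop (181,229) and scene crop (664,193), close above the tower. I check its height against the first reading.

```bash
python3 - <<'E'
from h import *
f=lambda c,o:(np.array(c)+.5)/3.3-.5+np.array(o)
print(tri(f((181,229),(180,145)),f((268,193.5),(165,150))))
E
python3 tr.py 2>/dev/null
```

```text
(array([549.05329589,   6.56023531, 183.44955888]), np.float64(0.4709891149207881))
far L,R along x: 716.7 724.8 bar 549.7 F [0.2 0.5 0.7] t 20.675
```

Vision height is too coarse to tell, so I confirm by gently touching the bar's top with shut fingers. If it is fully down, contact should come near z = 194.

>>> carry_out(deltas=[0, 0, 0, 0.05, 0, 0, 1, 0, 0, 0, 0.05, 0, 0, 1, 0, 0, 0, 0.05, 0, 0, 1, 0, 0, 0, 0.05, 0, 0, 1, 0, 0, 0, 0.05, -0.002, 0, 1, 0, 0, 0, 0.05, 0, 0, 1, 0, 0, 0, 0.006, 0, 0.02, 1, 0, 0, 0, 0, 0, 0.02, 1, 0, 0, 0, 0, 0, 0.006, 1, 0, 0, 0, 0, 0, 0, 1])

```text
clock: 21.92
eef_pos: [547.7, 12.7, 206.3]
tool_rot: [3.142, -0.0, 1.651]
force: [1.2, 0.4, 0.2]
width: 0.3
gripper_force: 0.0
```

>>> carry_out(deltas=[0, 0, 0, 0, 0, 0.002, 1, 0, 0, 0, 0, 0, 0.002, 1, 0, 0, 0, 0, 0, 0, 1])

```text
clock: 22.3
eef_pos: [547.9, 11.8, 202.1]
tool_rot: [3.141, 0.0, 1.649]
force: [-0.0, -0.2, 0.7]
width: 0.0
gripper_force: 0.0
```

>>> carry_out(deltas=[0, 0, 0, 0, 0, 0.001, 1, 0, 0, 0, 0, 0, 0.001, 1, 0, 0, 0, 0, 0, 0, 1])

```text
clock: 22.68
eef_pos: [547.8, 11.9, 199.9]
tool_rot: [-3.141, -0.0, 1.65]
force: [-0.1, 0.3, 0.3]
width: 0.1
gripper_force: 0.0
```

>>> carry_out(deltas=[0, 0, 0, 0, 0, 0.002, 1, 0, 0, 0, 0, 0, 0.002, 1, 0, 0, 0, 0, 0, 0, 1])

```text
clock: 23.05
eef_pos: [547.7, 11.9, 195.8]
tool_rot: [-3.141, 0.0, 1.65]
force: [0.4, 1.1, -0.5]
width: -0.2
gripper_force: 0.0
```

>>> carry_out(deltas=[0, 0, 0, 0, 0, 0.001, 1, 0, 0, 0, 0, 0, 0, 1, 0, 0, 0, 0, 0, 0, 1])

```text
clock: 23.42
eef_pos: [547.9, 11.9, 195.0]
tool_rot: [3.141, -0.0, 1.649]
force: [0.4, -0.2, -0.5]
width: 0.2
gripper_force: 0.0
```

>>> carry_out(deltas=[0, 0, 0, 0, 0, 0.001, 1, 0, 0, 0, 0, 0, 0, 1, 0, 0, 0, 0, 0, 0, 1])

```text
clock: 23.8
eef_pos: [548.0, 12.0, 194.1]
tool_rot: [3.141, 0.0, 1.65]
force: [0.8, 0.6, 0.6]
width: -0.1
gripper_force: 0.5
```

There is no contact above 194 mm, so the bar is fully down. I retreat and hand in.

>>> carry_out(deltas=[0, 0, 0, 0, 0, -0.01, 1, 0, 0, 0, 0, 0, -0.03, 1, 0, 0, 0, 0, 0, -0.04, 1, 0, 0, 0, 0, 0, -0.02, 1, 0, 0, 0, 0, 0, 0, 1])

```text
clock: 24.42
eef_pos: [548.8, 12.1, 296.0]
tool_rot: [3.138, 0.0, 1.649]
force: [-0.2, 0.4, -0.6]
width: 0.1
gripper_force: 0.0
```

```bash
python3 -c "
from cell import ctrl
print(ctrl.read_state()['eef_pos'],ctrl.finish_job())"
```

```text
the job is handed in; nothing more can be done
[548.83955322  12.14430087 295.98467808] None
```

The job is handed in after about 24 s: the rack is square against the fence, the catch is fully down in a notch with the spring pressed about 18 of 30 mm, and the arm is clear of everything.

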